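# Set up a flat bar for drilling

## Robot

A 6-joint arm with a two-finger parallel gripper is mounted at the origin on the work surface. World frame = base frame: x ahead of the robot, y to its left, z up, the work surface at z = 0. Lengths are in m, angles in degrees, forces in N, time in s.
With the tool pointing down it reaches from about 0.3 to 0.75 m from the base axis. Payload 8.5 kg.
Tool frame: the origin (TCP) lies midway between the tips of the shut fingers; the grasp point (between the pads) lies 19 mm behind it; z points along the fingers, y is the line along which they close (so a half turn about z gives the same grasp; the last joint's range is limited). The gripper opens to 85 mm and grips with 20 to 120 N. Pads are 22 mm wide; open, the fingers measure 114 mm over their backs; the gripper's body (76 mm by 85 mm) begins 54 mm behind the grasp point. The pads swing forward as they close: fully open they stand 13 mm farther back than shut.
Start: joints at [59.8, 21.807, 74.336, -0, 83.858, -12.336], TCP at [0.169, 0.523, 0.231] pointing down, gripper open.
Joint ranges: [-178.18, 178.18], [-50.72, 133.34], [12.68, 142.11], [-81.47, 261.47], [9.98, 163.14], [-165.26, 165.26]. Speed limits (degrees/s): [136.94, 136.94, 180, 180, 180, 180].

## Interface

Orientations are given as a 3x3 rotation matrix whose columns are the frame's x, y, z axes.
In Python, from rig import env, viewer, recognise, pinpoint gives the robot as it stands.
- The arm moves only by the tool move_arm, never from a script. Its argument "plan" is text: rows parted by semicolons, each of 7 numbers parted by spaces: the shift along the tool's x, y, z in m, then the turn, a rotation vector about the tool's x, y, z in rad, then the finger opening in m, from 0 to 0.0854. A call has 1 to 12 rows; each row shifts and turns the commanded pose from where the row before left it, along the tool's axes as they then stand; what a row does not reach is not made up. A row lasts 1/8 s, in which the tool goes at most 62.5 mm and 10.7 degrees, less where a joint would pass 70% of its speed; a pose out of reach is approached as far as the arm can. A call is refused whole if a number of a shift passes 0.0625 or a number of a turn 0.188, either way. A call with a gripper value outside its range is refused whole. The fingers move at their own pace and stop on an object; "grip_force" is the grip in N (left out, the last holds). Time passes only in rows, so rows that do not move let the fingers close. It gives the time, the measured TCP pose, the force, the opening and the grip force at its end, in the units of the state.
- env.observe(): the state, without advancing time (a new reading comes with each control period).
- viewer.get_image(name): name is "scene" or "top"; returns (picture, depth): 384x512x3 uint8, red, green, blue; 384x512 float32, m along the optical axis (not along the pixel's ray), 0 where there is no reading.
- viewer.calibration(name): a dict with "fx", "fy", "cx", "cy" (pixels), "R" (3x3) and "t" (3): a world point X has camera coordinates R X + t. Camera axes: x right, y down, z forward; pixel columns grow to the right and rows downward; lengths in m; the calibration is good to about 2 mm. A picture is of the moment at which its call begins. calibration takes no time and is no camera call.
- env.close_job(): hands the job in; it is judged then, once.
Trained networks look in the newest picture that a camera, given by its name, has taken for a name from the list of things; names that differ only in an ending like _2 or _b are one class to them, and where a whole thing is asked for, a point or a joint stands for the part that bears it (a point fixed in the world has none). Each returns a list of dicts, best first, with "conf" (0 to 1); they miss things now and then, are a little off and sometimes report something else, mostly with a low value. They report only what shows in the picture. A call takes as long as a camera call. They do not tell look-alikes from the thing itself.
- recognise(camera, name): "extent" ([centre column, centre row, width, height] in pixels, round what is visible of it).
- pinpoint(camera, name): "pixel" ([column, row] in pixels: a listed point, or the origin of a listed thing).
The state is a dict: "time_s": time; "q": joint angles; "qvel": joint speeds; "joint_efforts": joint torques, N m; "position": TCP position; "tool_rot": TCP orientation; "ft_force": force on the tool from outside, world axes, zero at the start; "wrist_torque": the same for the moment, N m; "grip_width": finger opening in m; "gripper_force": force on a finger pad.
Only numpy, scipy, OpenCV 4.12 (cv2) and the standard library are available. Lean on these libraries where they do the work, as an engineer would, in place of code of your own. Each camera call takes 0.05 s, during which the arm holds its last target. There are 200 camera calls.

## Task

Set the aluminium bar up for drilling on the steel drill plate: centre the V-block on the round pad and the tall plain block lengthwise on the long pad, both square to the plate, then lay the bar flat across the two with its marked centre over the hole in the plate and its length in line with the pads. Stand the round pillar upright on the plate just behind the bar (the side away from the robot), straight behind the V-block, leaving a gap of about 10 mm to the bar's edge. The low plain block is not needed: leave it where it lies.

Things in the scene. Friction and masses are not known exactly. Their poses are not given: they have to be found in the camera images.
- plate: Fixed drill plate of bare steel on the bench, 200 (x) by 230 (y) by 12 mm thick, with a 30 mm through hole at its centre. Origin: centre of its underside, under the hole. Its x axis points away from the robot (to within 0.3 rad), its y axis to the left, z up. The two pads lie on it at 70 mm to either side of the hole along its y axis; which one is left changes from start to start.
- round_pad: Fixed brass disc, 68 mm diameter, 3 mm thick, on top of the plate. Origin: centre of its underside, at the plate's top face (12 mm above the bench). Axes parallel to the plate's.
- long_pad: Fixed brass rectangle, 50 (x) by 68 (y) by 3 mm thick, on top of the plate. Origin: centre of its underside, at the plate's top face. Axes parallel to the plate's.
- v_block: Loose steel V-block, 44 by 44 mm, 40 mm high, about 0.5 kg, with a groove 24 mm wide and 18 mm deep in its top, running along its x axis. Origin: centre of its underside, z up.
- tall_block: Loose plain steel packing block, 44 (x) by 60 (y) mm, 40 mm high (as high as the V-block), about 0.75 kg. Origin: centre of its underside, z up.
- low_block: Loose plain steel packing block, 44 (x) by 72 (y) mm, longer than the tall one but only 22 mm high; not used in this job. Origin: centre of its underside, z up.
- bar: Loose flat aluminium bar, 50 (x) by 220 (y) by 10 mm thick, about 0.3 kg, a black cross marking its centre on top. Origin: centre of its underside, z up. Its two ends are alike.
- pillar: Loose plain round steel pillar standing upright, 36 mm diameter, 80 mm high, about 0.6 kg. Origin: centre of its underside, z up.
Mind the look-alikes: they are no part of the job. What is shaped like the v_block but pink or yellow is not meant.

How it is judged:
By the outcome, as a careful person would: the job done as asked, in the order asked, and still so for the second after the job is handed in, with the robot touching nothing.
It also fails if it takes over 106 s, if anything falls off the work surface, if the arm or the gripper's body presses on something with over 40 N, if the wrist force passes 120 N, or if a joint passes its speed limit or range.

## Working session

There is one attempt and no reset: what is moved stays moved. The work goes in short steps, Python scripts to look and compute and a tool call to move; the robot and the scene stay as the last step left them, time stands still between calls to the robot, and variables do not carry over. Pictures are saved under pics/ and viewed, at most 14 in all, crops included, and the job is handed in when it is done.

Besides the shell and the picture viewer there is one more tool, called after "Call:" by a JSON object that holds its "method" and its "body". move_arm: Moves the arm, as the interface text tells. Its arguments: {"type":"object","properties":{"plan":{"type":"string"},"grip_force":{"type":"number"}},"required":["plan"]}

```bash
ls; mkdir -p pics
python3 - <<'E'
from rig import env, viewer, recognise, pinpoint
import cv2, numpy as np
for c in ("top","scene"):
    im,d=viewer.get_image(c); cv2.imwrite(f"pics/{c}0.png",im[:,:,::-1]); np.savez(f"pics/{c}0.npz",im=im,d=d)
    k=viewer.calibration(c); print(c,{a:np.round(b,4).tolist() for a,b in k.items()})
    for n in ["plate","round_pad","long_pad","v_block","tall_block","low_block","bar","pillar"]:
        print(n,[(np.round(r["pixel"]).tolist(),round(r["conf"],2)) for r in pinpoint(c,n)])
E
```

```text
pics
top {'fx': 364.1772, 'fy': 364.1772, 'cx': 261.4173, 'cy': 193.3229, 'R': [[0.0003, -1.0, -0.0086], [-0.9984, 0.0002, -0.0573], [0.0573, 0.0086, -0.9983]], 't': [0.0533, 0.453, 1.0312]}
plate [([355.0, 177.0], 0.84), ([332.0, 173.0], 0.62)]
round_pad [([380.0, 172.0], 0.55)]
long_pad [([335.0, 176.0], 0.89)]
v_block [([181.0, 226.0], 0.86), ([204.0, 195.0], 0.71), ([194.0, 262.0], 0.61), ([224.0, 224.0], 0.6), ([258.0, 192.0], 0.58)]
tall_block []
low_block [([259.0, 194.0], 0.67)]
bar [([147.0, 168.0], 0.57)]
pillar [([249.0, 144.0], 0.54)]
scene {'fx': 370.0825, 'fy': 370.0825, 'cx': 254.7572, 'cy': 194.1499, 'R': [[0.2374, 0.9713, -0.0125], [0.7581, -0.1933, -0.6228], [-0.6074, 0.1384, -0.7823]], 't': [-0.1452, -0.301, 1.2672]}
plate [([160.0, 242.0], 0.67)]
round_pad [([129.0, 245.0], 0.9)]
long_pad [([190.0, 236.0], 0.74)]
v_block [([328.0, 165.0], 0.93), ([308.0, 146.0], 0.78), ([316.0, 191.0], 0.74), ([290.0, 178.0], 0.55), ([265.0, 203.0], 0.35)]
tall_block [([336.0, 249.0], 0.88)]
low_block [([268.0, 202.0], 0.75)]
bar [([385.0, 203.0], 0.76), ([131.0, 247.0], 0.47)]
pillar [([288.0, 248.0], 0.87)]
```

Run:
```python
import cv2
im=cv2.imread("pics/top0.png"); cv2.imwrite("pics/top0c.png",cv2.resize(im[100:310,110:410],None,fx=2.66,fy=2.66,interpolation=cv2.INTER_CUBIC))
im=cv2.imread("pics/scene0.png"); cv2.imwrite("pics/scene0c.png",cv2.resize(im[100:310,80:430],None,fx=2.28,fy=2.28,interpolation=cv2.INTER_CUBIC))
```

```text
(no output)
```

View pics/top0c.png

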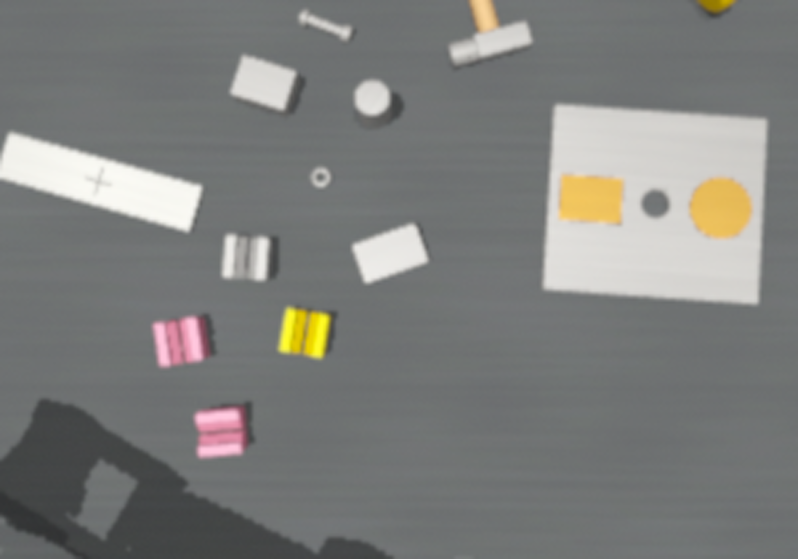

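View pics/scene0c.png

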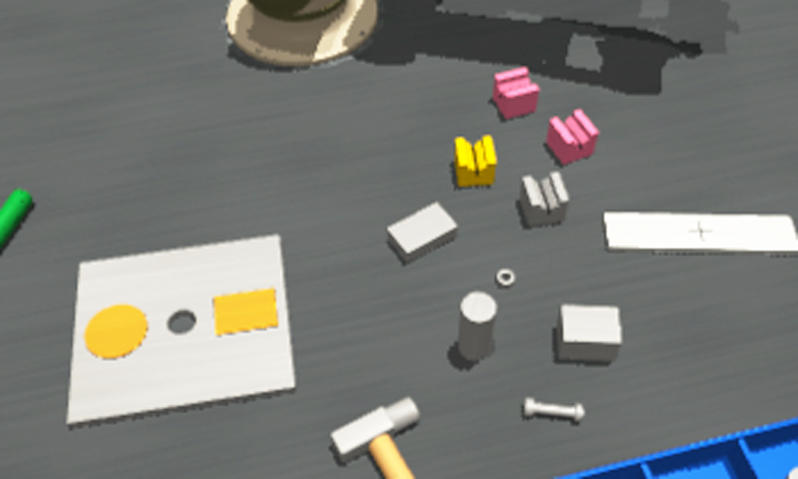

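```bash
cat > h.py <<'E'
from rig import env, viewer, recognise, pinpoint
import cv2, numpy as np
from scipy.optimize import minimize
def cam(c): k=viewer.calibration(c); return k,np.array(k["R"]),np.array(k["t"])
def world(c,d):
    k,R,t=cam(c); v,u=np.indices(d.shape)
    P=np.stack([(u-k["cx"])/k["fx"]*d,(v-k["cy"])/k["fy"]*d,d],-1); W=(P-t)@R; W[d==0]=np.nan; return W
def onplane(c,uv,z):
    k,R,t=cam(c); uv=np.atleast_2d(uv); r=np.c_[(uv[:,0]-k["cx"])/k["fx"],(uv[:,1]-k["cy"])/k["fy"],np.ones(len(uv))]@R
    o=-R.T@t; s=(z-o[2])/r[:,2]; return (o+s[:,None]*r)[:,:2]
def proj(c,X):
    k,R,t=cam(c); p=np.atleast_2d(X)@R.T+t; return np.c_[p[:,0]/p[:,2]*k["fx"]+k["cx"],p[:,1]/p[:,2]*k["fy"]+k["cy"]]
def mask_rect(c,m,z):
    """largest blob of a float mask -> world rect at height z: centre, sides, angle (deg) of long side"""
    S=8; M=(cv2.resize(m.astype(np.float32),None,fx=S,fy=S,interpolation=cv2.INTER_LINEAR)>0.5).astype(np.uint8)
    n=max(cv2.findContours(M,0,cv2.CHAIN_APPROX_NONE)[0],key=cv2.contourArea)[:,0].astype(float)
    w=onplane(c,(n+.5)/S-.5,z); 
    r=cv2.minAreaRect((w*1000).astype(np.float32)); (x,y),(a,b),th=r
    if a<b: a,b,th=b,a,th+90
    mm=cv2.moments((w*1000).astype(np.float32)); cen=np.array([mm['m10'],mm['m01']])/mm['m00']
    return np.round(cen,1),np.round([x,y],1),np.round([a,b],1),round((th+90)%180-90,1),round(mm['m00']/a/b,2)
E
python3 - <<'E'
from h import *
f=np.load("pics/top0.npz"); im,d=f["im"],f["d"]; W=world("top",d); z=W[...,2]
print("bench z",np.nanmedian(z[200:300,300:400]),np.nanstd(z[250:300,300:400]))
def box(u,v,r=20,r2=None):
    m=np.zeros(d.shape,bool); r2=r2 or r; m[int(v)-r2:int(v)+r2+1,int(u)-r:int(u)+r+1]=1; return m
for n,u,v,h,r,r2 in [("v",203,196,.04,16,14),("low",257,194,.022,20,16),("tall",209,131,.04,18,16),("pillar",250,137,.08,14,14),("bar",147,168,.01,42,24)]:
    m=box(u,v,r,r2)&(z>h-min(.005,h*.6)); print(n,mask_rect("top",m,h),"z",np.round(np.nanmedian(z[m]),4))
g=im.astype(int).min(2)
m=box(147,168,42,24); s=im.min(2).astype(np.float32); print("bar grey",s[168,140],s[150,170]); print(mask_rect("top",m*np.clip((s-80)/120,0,1),.01))
R,G,B=[im[...,i].astype(int) for i in range(3)]
sat=np.clip((R-B)/150.,0,1); print(R[176,380],B[176,380])
for n,u in [("long",332),("round",381)]: print(n,mask_rect("top",box(u,176,15,15)*sat,.015),"z",np.nanmedian(z[box(u,176,5,5)]))
dark=box(356,176,8,8)*np.clip((200-R)/100.,0,1); print("hole",mask_rect("top",dark,.012), R[176,356])
pl=box(356,176,46,42)*np.clip((R-75)/110.,0,1); print("plate",mask_rect("top",pl,.012))
E
```

```text
bench z -0.0005098447040856146 0.0019178798177237257
v (array([443.9, 235.7]), array([443. , 234.7]), array([44.5, 16.1]), -6.5, 0.67) z 0.0393
low (array([447.8,  67.7]), array([447.9,  67.9]), array([74. , 46.4]), -70.6, 0.9) z 0.0216
tall (array([628.4, 202. ]), array([628.3, 201.7]), array([62.7, 46.6]), 72.3, 0.9) z 0.0394
pillar (array([603.5,  84.6]), array([603.8,  84.2]), array([36.7, 35.9]), -11.5, 0.73) z 0.0795
bar (array([526.6, 385. ]), array([527. , 386.1]), array([226.7,  52.3]), 74.1, 0.92) z 0.0098
bar grey 242.0 113.0
(array([527.4, 386. ]), array([527.4, 386. ]), array([226. ,  56.8]), 74.2, 0.97)
231 87
long (array([ 507.4, -148.2]), array([ 507.5, -148.1]), array([66.4, 48.5]), 85.9, 0.97) z 0.014421957872677258
round (array([ 497.6, -287.5]), array([ 497.6, -287.3]), array([65.2, 64.7]), -44.0, 0.79) z 0.014313027100320317
hole (array([ 502.6, -218.3]), array([ 502.6, -218.1]), array([27.6, 27.4]), -63.5, 0.78) 113
plate (array([ 502.6, -218. ]), array([ 502.6, -217.9]), array([237.2, 207.7]), 85.9, 0.99)
```

```bash
cat >> h.py <<'E'
from scipy.spatial.transform import Rotation as Ro
def delta(x,y,z,th):
    """tool-frame shift (mm) and turn (rad) to reach world mm pose, closing line (tool y) at world angle th deg (mod 180, nearest), tool down"""
    s=env.observe(); R=np.array(s["tool_rot"]); p=np.array(s["position"])*1000
    best=None
    for a in (th,th+180):
        a=np.radians(a); Y=np.array([np.cos(a),np.sin(a),0]); Z=np.array([0,0,-1.]); T=np.c_[np.cross(Y,Z),Y,Z]
        r=Ro.from_matrix(R.T@T).as_rotvec()
        if best is None or np.linalg.norm(r)<np.linalg.norm(best): best=r
    print("t",s["time_s"],"p",np.round(p,1),"yang",round(np.degrees(np.arctan2(R[1,1],R[0,1])),1),"q6",np.round(s["q"][5],1),"F",np.round(s["ft_force"],1),"w",round(s["grip_width"],4))
    print("world d",np.round(np.array([x,y,z])-p,1)," shift",np.round(R.T@(np.array([x,y,z])-p),1)," turn",np.round(best,3))
PC=np.array([502.6,-218.1]); PA=np.radians(-4.0)
def pl(x,y): c,s=np.cos(PA),np.sin(PA); return PC+np.array([c*x-s*y,s*x+c*y])
E
python3 - <<'E'
from h import *
f=np.load("pics/top0.npz"); im,d=f["im"],f["d"]; z=world("top",d)[...,2]
s=im.min(2); print(s[184:208,190:216])
m=np.zeros(d.shape,np.uint8); m[182:210,187:219]=(z[182:210,187:219]>.034)
m2=cv2.morphologyEx(m,cv2.MORPH_CLOSE,np.ones((1,15),np.uint8)); print(m.sum(),m2.sum(),mask_rect("top",m2,.04))
a=env.observe(); print(np.round(a["tool_rot"],3).tolist())
delta(444,235.7,100,90); delta(*pl(0,-70),120,86); print(pl(0,-70),pl(0,70),pl(54,-70))
E
```

```text
[[112 112 112 111 112 111 112 112 112 112 112 111 111 111 112 111 112 111
  111 112 111 111 112 111 111 111]
 [112 111 111 112 110 111 112 112 111 111 111 111 111 111 111 111 110 110
  110 110 111 110 110 110 110 110]
 [111 111 111 111 111 113 113 113 113 110 110 109 109 109 110 111 110 110
  110 110 110 110 111 111 111 111]
 [110 110 111 111 118 131 137 136 128 113 106 104 104 105 110 111 112 114
  114 113 111 109 109 110 109 111]
 [110 110 110 113 136 169 183 181 163 128 114 114 109 105 112 121 127 138
  140 131 120 106 100  99 102 109]
 [111 110 111 117 157 204 219 215 191 147 142 145 137 120 127 143 157 179
  187 178 154 109  82  79  88 106]
 [111 110 111 120 168 217 229 223 194 152 157 161 150 125 146 168 182 208
  221 216 190 128  80  71  82 104]
 [111 111 112 122 171 220 230 221 186 148 159 164 152 130 156 175 189 217
  229 225 198 134  85  72  82 104]
 [113 112 113 126 175 220 230 220 181 153 162 163 149 133 159 176 193 222
  231 224 194 130  84  72  82 104]
 [113 113 113 130 180 222 230 219 178 163 166 163 148 133 159 176 194 224
  231 222 185 122  84  72  82 104]
 [114 113 
[... 1387 characters left out ...]
10 111 111 111 111]
 [114 114 113 113 112 112 111 112 112 112 112 112 112 111 112 112 112 112
  112 112 112 111 111 112 111 111]]
132 241 (array([441.9, 219.4]), array([442.6, 219.3]), array([47.3, 44.5]), 90.0, 0.88)
[[-0.952, 0.307, -0.0], [0.307, 0.952, 0.0], [0.0, 0.0, -1.0]]
t 0.9 p [168.7 523.5 231.3] yang 72.1 q6 -12.3 F [ 0.2  0.  -0.8] w 0.0854
world d [ 275.3 -287.8 -131.3]  shift [-350.3 -189.5  131.3]  turn [ 0.    -0.    -0.312]
t 0.9 p [168.7 523.5 231.3] yang 72.1 q6 -12.3 F [ 0.2  0.  -0.8] w 0.0854
world d [ 329.  -811.4 -111.3]  shift [-562.1 -671.4  111.3]  turn [ 0.    -0.    -0.242]
[ 497.71704684 -287.92948352] [ 507.48295316 -148.27051648] [ 551.58550555 -291.6963331 ]
```

Call:
{"method": "move_arm", "body": {"plan": "0 0 0 0 0 -0.1 0.07; 0 0 0 0 0 -0.1 0.07; -0.034 -0.0301 0.0123 0 0 0 0.07; -0.034 -0.0301 0.0123 0 0 0 0.07; -0.034 -0.0301 0.0123 0 0 0 0.07; -0.034 -0.0301 0.0123 0 0 0 0.07; -0.034 -0.0301 0.0123 0 0 0 0.07; -0.034 -0.0301 0.0123 0 0 0 0.07; -0.034 -0.0301 0.0123 0 0 0 0.07; -0.034 -0.0301 0.0123 0 0 0 0.07; -0.034 -0.0301 0.0123 0 0 0 0.07; 0 0 0 0 0 0 0.07"}}

```text
time_s: 2.4
position: [0.4441, 0.2182, 0.1198]
tool_rot: [[-0.993, 0.115, -0.001], [0.115, 0.993, -0.0], [0.001, -0.001, -1.0]]
ft_force: [0.6, -0.2, 0.5]
grip_width: 0.0701
gripper_force: 0.0
```

Run:
```python
from h import *
delta(442.4,219.3,8,83.5)
im,d=viewer.get_image("scene"); cv2.imwrite("pics/s1.png",cv2.resize(im[80:300,180:430],None,fx=2.4,fy=2.4)[:,:,::-1])
```

```text
t 2.4 p [444.1 218.2 119.8] yang 83.4 q6 -70.9 F [ 0.6 -0.2  0.5] w 0.0701
world d [  -1.7    1.1 -111.8]  shift [  1.7   1.  111.8]  turn [-0.001 -0.001 -0.002]
```

View pics/s1.png

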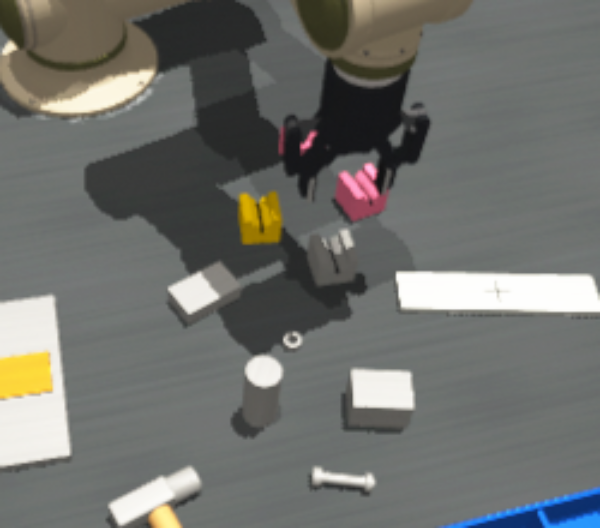

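Call:
{"method": "move_arm", "body": {"plan": "0.0017 0.001 0.02 0 0 0 0.07; 0 0 0.025 0 0 0 0.07; 0 0 0.025 0 0 0 0.07; 0 0 0.025 0 0 0 0.07; 0 0 0.014 0 0 0 0.07; 0 0 0.006 0 0 0 0.07; 0 0 0 0 0 0 0.03; 0 0 0 0 0 0 0.03; 0 0 0 0 0 0 0.03; 0 0 0 0 0 0 0.03; 0 0 0 0 0 0 0.03", "grip_force": 60}}

```text
time_s: 3.82
position: [0.4413, 0.2214, 0.0064]
tool_rot: [[-0.994, 0.112, 0.001], [0.112, 0.994, 0.0], [-0.001, 0.0, -1.0]]
ft_force: [-1.2, 0.0, 6.3]
grip_width: 0.0434
gripper_force: 62.8
```

Call:
{"method": "move_arm", "body": {"plan": "0 0 -0.01 0 0 0 0.03; 0 0 -0.03 0 0 0 0.03; 0 0 -0.03 0 0 -0.022 0.03; 0 0 -0.03 0 0 -0.022 0.03; -0.0042 -0.0229 0 0 0 0 0.03; -0.0083 -0.0458 0 0 0 0 0.03; -0.0083 -0.0458 0 0 0 0 0.03; -0.0083 -0.0458 0 0 0 0 0.03; -0.0083 -0.0458 0 0 0 0 0.03; -0.0083 -0.0458 0 0 0 0 0.03; -0.0083 -0.0458 0 0 0 0 0.03; -0.0083 -0.0458 0 0 0 0 0.03"}}

```text
time_s: 5.32
position: [0.4796, -0.127, 0.1058]
tool_rot: [[-0.998, 0.068, -0.0], [0.068, 0.998, 0.0], [0.0, 0.0, -1.0]]
ft_force: [0.6, 0.3, -5.5]
grip_width: 0.0433
gripper_force: 62.9
```

Call:
{"method": "move_arm", "body": {"plan": "-0.0083 -0.0458 0 0 0 0 0.03; -0.0083 -0.0458 0 0 0 0 0.03; -0.0083 -0.0458 0 0 0 0 0.03; -0.0042 -0.0229 0 0 0 0 0.03; 0 0 0 0 0 0 0.03; 0 0 0 0 0 0 0.03"}}

```text
time_s: 6.08
position: [0.4977, -0.2867, 0.1055]
tool_rot: [[-0.998, 0.068, -0.001], [0.068, 0.998, 0.001], [0.001, 0.001, -1.0]]
ft_force: [-0.6, 0.8, -5.3]
grip_width: 0.0437
gripper_force: 63.1
```

Run:
```python
from h import *
for i in range(2):
  delta(*pl(0,-70),22.5,86)
  im,d=viewer.get_image("top")
W=world("top",d); np.savez("pics/top1.npz",im=im,d=d)
cv2.imwrite("pics/t1.png",cv2.resize(im[110:260,280:440],None,fx=3.75,fy=3.75)[:,:,::-1])
im,d=viewer.get_image("scene"); cv2.imwrite("pics/s2.png",cv2.resize(im[120:300,60:280],None,fx=2.7,fy=2.7)[:,:,::-1])
```

```text
t 6.075 p [ 497.7 -286.7  105.5] yang 86.1 q6 -127.9 F [-0.6  0.8 -5.3] w 0.0437
world d [  0.   -1.2 -83. ]  shift [-0.2 -1.3 83. ]  turn [ 0.001 -0.001  0.002]
t 6.125 p [ 497.8 -286.5  105.6] yang 86.2 q6 -127.9 F [ 1.1  0.5 -5.1] w 0.0432
world d [ -0.1  -1.4 -83.1]  shift [-0.  -1.5 83.1]  turn [ 0.001 -0.001  0.003]
```

View pics/s2.png

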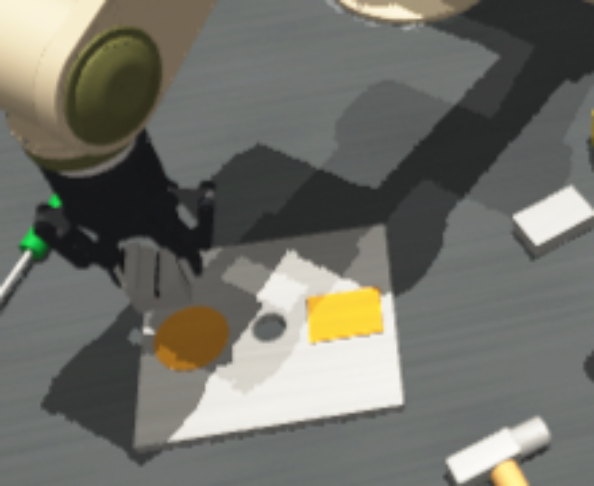

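Call:
{"method": "move_arm", "body": {"plan": "0 -0.0013 0.02 0 0 0.002 0.03; 0 0 0.025 0 0 0 0.03; 0 0 0.02 0 0 0 0.03; 0 0 0.01 0 0 0 0.03; 0 0 0.005 0 0 0 0.03; 0 0 0.0025 0 0 0 0.03; 0 0 0 0 0 0 0.03; 0 0 0 0 0 0 0.03"}}

```text
time_s: 7.22
position: [0.4982, -0.289, 0.0236]
tool_rot: [[-0.998, 0.07, 0.001], [0.07, 0.998, -0.001], [-0.001, -0.001, -1.0]]
ft_force: [-0.0, 0.3, -5.4]
grip_width: 0.0433
gripper_force: 63.1
```

Run:
```python
from h import *
delta(*pl(0,-70),21.4,86)
```

```text
t 7.225 p [ 498.2 -289.    23.6] yang 86.0 q6 -127.9 F [-0.   0.3 -5.4] w 0.0433
world d [-0.4  1.  -2.2]  shift [0.5 1.  2.2]  turn [-0.001  0.001  0.   ]
```

Call:
{"method": "move_arm", "body": {"plan": "0 0.0005 0.0015 0 0 0 0.03; 0 0 0.001 0 0 0 0.03; 0 0 0 0 0 0 0.03; 0 0 0 0 0 0 0.06; 0 0 0 0 0 0 0.06; 0 0 0 0 0 0 0.06; 0 0 0 0 0 0 0.06; 0 0 -0.02 0 0 0 0.06; 0 0 -0.04 0 0 0 0.06; 0 0 -0.05 0 0 0 0.06; 0 0.04 -0.03 0 0 0 0.06; 0 0.05 0 0 0 0 0.06"}}

```text
time_s: 8.72
position: [0.5051, -0.1987, 0.163]
tool_rot: [[-0.997, 0.071, 0.004], [0.071, 0.997, -0.003], [-0.005, -0.003, -1.0]]
ft_force: [0.5, -0.2, 0.0]
grip_width: 0.0601
gripper_force: 0.0
```

Call:
{"method": "move_arm", "body": {"plan": "0 0.06 0 0 0 0 0.065; 0 0.06 0 0 0 0 0.065; 0 0.06 0 0 0 0 0.065; 0 0 0 0 0 0 0.065"}}

```text
time_s: 9.22
position: [0.5166, -0.0155, 0.1608]
tool_rot: [[-0.998, 0.064, -0.0], [0.064, 0.998, 0.0], [0.0, 0.0, -1.0]]
ft_force: [0.4, -1.1, -0.1]
grip_width: 0.0652
gripper_force: 0.0
```

Run:
```python
from h import *
im,d=viewer.get_image("top"); z=world("top",d)[...,2]; np.savez("pics/top2.npz",im=im,d=d)
cv2.imwrite("pics/t2.png",cv2.resize(im[130:220,300:420],None,fx=6,fy=6,interpolation=cv2.INTER_CUBIC)[:,:,::-1])
m=np.zeros(d.shape,np.uint8); b=np.s_[150:205,360:405]; m[b]=z[b]>.05; print(m.sum())
m=cv2.morphologyEx(m,cv2.MORPH_CLOSE,np.ones((1,15),np.uint8)); print(mask_rect("top",m,.055), pl(0,-70))
delta(628.4,202,100,162.3)
```

```text
136
(array([ 500. , -287.1]), array([ 500.7, -287.2]), array([46.7, 46.4]), -1.2, 0.92) [ 497.71704684 -287.92948352]
t 9.275 p [516.8 -17.5 160.7] yang 86.2 q6 -101.3 F [ 0.  -0.1 -0.4] w 0.065
world d [111.6 219.5 -60.7]  shift [-96.8 226.5  60.7]  turn [-0.    -0.    -1.328]
```

View pics/t2.png

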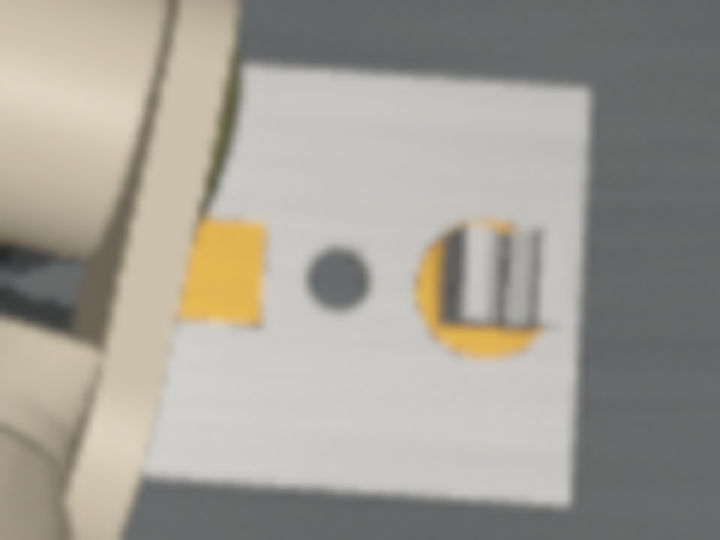

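```bash
cat >> h.py <<'E'
def cen(c,d,xy,r,zlo,ztop):
    """centre of depth pixels above zlo near world xy (mm), re-projected on plane ztop; mid-range in plate axes too"""
    W=world(c,d); m=(np.hypot(W[...,0]*1000-xy[0],W[...,1]*1000-xy[1])<r)&(W[...,2]>zlo)
    v,u=np.nonzero(m); P=onplane(c,np.c_[u,v],ztop)*1000
    q=(P-PC)@np.array([[np.cos(PA),-np.sin(PA)],[np.sin(PA),np.cos(PA)]])
    rng=lambda a:(np.percentile(a,2)+np.percentile(a,98))/2
    return len(P),np.round(P.mean(0),1),"plate mean",np.round(q.mean(0),1),"mid",np.round([rng(q[:,0]),rng(q[:,1])],1),"ext",np.round(np.ptp(q,axis=0),1)
E
python3 - <<'E'
from h import *
im,d=viewer.get_image("scene"); np.savez("pics/scene2.npz",im=im,d=d)
W=world("scene",d)
R,B=im[...,0].astype(int),im[...,2].astype(int); m0=np.clip((R-B)/150.,0,1)
k=proj("scene",[[*pl(0,70)/1000,.015],[*pl(0,-70)/1000,.015],[*pl(0,0)/1000,.012]]); print(np.round(k,1))
for n,i in (("long",0),):
    m=m0.copy(); u,v=k[i].astype(int); mm=np.zeros_like(m); mm[v-22:v+23,u-25:u+25]=1
    r=mask_rect("scene",m*mm,.015); print(n,r)
u,v=k[2].astype(int); mm=np.zeros(d.shape); mm[v-9:v+10,u-11:u+12]=1; print("hole",mask_rect("scene",mm*np.clip((190-R)/80.,0,1),.012))
print("scene V",cen("scene",d,pl(0,-70),45,.050,.055))
f=np.load("pics/top2.npz"); print("top V",cen("top",f["d"],pl(0,-70),45,.050,.055))
f=np.load("pics/top0.npz"); print("top V0",cen("top",f["d"],(442,220),38,.034,.04))
f=np.load("pics/scene0.npz"); 
print("scene V0",cen("scene",f["d"],(442,220),38,.034,.04)); print("scene tall0",cen("scene",f["d"],(628,202),45,.034,.04))
m=np.zeros(d.shape); u,v=k[1].astype(int); m[v-24:v+24,u-26:u+26]=1; R,B=f["im"][...,0].astype(int),f["im"][...,2].astype(int);print("round0",mask_rect("scene",m*np.clip((R-B)/150.,0,1),.015))
E
```

```text
[[187.3 235.3]
 [130.4 243.8]
 [159.3 240.2]]
long (array([ 509.3, -149.3]), array([ 509.3, -149. ]), array([68.1, 51.8]), 86.1, 0.95)
hole (array([ 503.9, -218.2]), array([ 503.9, -218.3]), array([29.2, 28.9]), -38.7, 0.78)
scene V (157, array([ 504.1, -287.8]), 'plate mean', array([  6.3, -69.5]), 'mid', array([  6.2, -69.8]), 'ext', array([45.2, 44.6]))
top V (136, array([ 500. , -286.9]), 'plate mean', array([  2.2, -68.8]), 'mid', array([  2.7, -69.1]), 'ext', array([44.4, 45.2]))
top V0 (132, array([442.4, 219.3]), 'plate mean', array([-90.6, 432.2]), 'mid', array([-90.5, 432. ]), 'ext', array([42.1, 44.9]))
scene V0 (118, array([446.1, 217.8]), 'plate mean', array([-86.8, 430.9]), 'mid', array([-87.1, 430.3]), 'ext', array([47.2, 45.8]))
scene tall0 (423, array([632.8, 200. ]), 'plate mean', array([100.7, 426.2]), 'mid', array([100. , 426.3]), 'ext', array([55.4, 66.3]))
round0 (array([ 499.9, -288. ]), array([ 499.8, -288. ]), array([68.3, 67.5]), 75.9, 0.78)
```

Run:
```python
from h import *
for i in range(3): delta(498.0,-288.5,22,86); viewer.get_image("top")
```

```text
t 9.325 p [516.9 -18.8 160.7] yang 86.1 q6 -101.3 F [ 0.3 -0.3  0.1] w 0.0652
world d [ -18.9 -269.7 -138.7]  shift [   0.4 -270.3  138.8]  turn [-0.     0.     0.001]
t 9.375 p [517.  -19.6 160.6] yang 86.0 q6 -101.3 F [ 0.5 -0.4 -0.1] w 0.0652
world d [ -19.  -268.9 -138.6]  shift [ 1.000e-01 -2.695e+02  1.387e+02]  turn [-0.  0. -0.]
t 9.425 p [517.  -20.  160.6] yang 85.9 q6 -101.3 F [-0.8 -0.6  0. ] w 0.0649
world d [ -19.  -268.5 -138.6]  shift [-1.000e-01 -2.691e+02  1.387e+02]  turn [-0.     0.    -0.001]
```

Call:
{"method": "move_arm", "body": {"plan": "0 -0.045 0 0 0 0 0.06; 0 -0.056 0 0 0 0 0.06; 0 -0.056 0 0 0 0 0.06; 0 -0.056 0.02 0 0 0 0.06; 0 -0.056 0.03 0 0 0 0.06; 0 0 0.04 0 0 0 0.06; 0 0 0.03 0 0 0 0.06; 0 0 0.018 0 0 0 0.06; 0 0 0 0 0 0 0.06; 0 0 0 0 0 0 0.03; 0 0 0 0 0 0 0.03; 0 0 0 0 0 0 0.03"}}

```text
time_s: 10.98
position: [0.4984, -0.2873, 0.0242]
tool_rot: [[-0.998, 0.07, 0.001], [0.07, 0.998, -0.002], [-0.001, -0.002, -1.0]]
ft_force: [-2.6, -2.9, 6.1]
grip_width: 0.0429
gripper_force: 63.2
```

Call:
{"method": "move_arm", "body": {"plan": "0 0 0 0 0 0 0.03; 0 0 -0.003 0 0 0 0.03; 0.0012 -0.0004 -0.001 0 0 0 0.03; 0.0013 -0.0005 0 0 0 0 0.03; 0 0 0 0 0 0 0.03; 0 0 0 0 0 0 0.03; 0 0 0.002 0 0 0 0.03; 0 0 0.002 0 0 0 0.03; 0 0 0 0 0 0 0.03; 0 0 0 0 0 0 0.03"}}

```text
time_s: 12.22
position: [0.4956, -0.2871, 0.0242]
tool_rot: [[-0.998, 0.07, 0.0], [0.07, 0.998, -0.001], [-0.0, -0.001, -1.0]]
ft_force: [-4.6, 2.1, 6.3]
grip_width: 0.043
gripper_force: 63.2
```

Run:
```python
from h import *
for i in range(3): delta(495.5,-289.4,22,86); viewer.get_image("top")
```

```text
t 12.225 p [ 495.6 -287.1   24.2] yang 86.0 q6 -127.9 F [-4.6  2.1  6.3] w 0.043
world d [-0.1 -2.3 -2.2]  shift [-0.1 -2.3  2.2]  turn [-0.001  0.     0.   ]
t 12.275 p [ 495.6 -287.1   24.2] yang 86.0 q6 -127.9 F [-3.2  2.   6.8] w 0.0437
world d [-0.1 -2.3 -2.2]  shift [-0.  -2.3  2.2]  turn [-0.001  0.     0.   ]
t 12.325 p [ 495.6 -287.2   24.2] yang 86.0 q6 -127.9 F [-3.2  2.1  6.5] w 0.0431
world d [-0.1 -2.2 -2.2]  shift [-0.  -2.2  2.2]  turn [-0.001  0.001  0.   ]
```

Call:
{"method": "move_arm", "body": {"plan": "0 0 -0.004 0 0 0 0.03; 0 -0.001 -0.002 0 0 0 0.03; 0 0 0 0 0 0 0.03; 0 0 0.003 0 0 0 0.03; 0 0 0.002 0 0 0 0.03; 0 0 0.001 0 0 0 0.03; 0 0 0 0 0 0 0.03; 0 0 0 0 0 0 0.06; 0 0 0 0 0 0 0.06; 0 0 0 0 0 0 0.06; 0 0 -0.02 0 0 0 0.06; 0 0 -0.05 0 0 0 0.06"}}

```text
time_s: 13.88
position: [0.4947, -0.2875, 0.092]
tool_rot: [[-0.998, 0.07, -0.004], [0.07, 0.998, 0.003], [0.004, 0.003, -1.0]]
ft_force: [-0.2, 0.2, 0.8]
grip_width: 0.0602
gripper_force: 0.0
```

Call:
{"method": "move_arm", "body": {"plan": "0 0.03 -0.05 0 0 0 0.065; 0 0.056 -0.01 0 0 0 0.065; 0 0.056 0 0 0 -0.18 0.065; -0.01 0.056 0 0 0 -0.18 0.065; -0.02 0.05 0 0 0 -0.18 0.065; -0.035 0.04 0 0 0 -0.18 0.065; 0 0 0 0 0 -0.18 0.065; 0 0 0 0 0 -0.18 0.065; 0 0 0 0 0 -0.18 0.065; 0 0 0 0 0 -0.09 0.065; 0 0 0 0 0 0 0.065; 0 0 0 0 0 0 0.065"}}

```text
time_s: 15.38
position: [0.531, 0.0519, 0.1512]
tool_rot: [[-0.339, -0.941, -0.004], [-0.94, 0.339, -0.044], [0.042, -0.011, -0.999]]
ft_force: [-0.9, -0.8, -0.7]
grip_width: 0.0649
gripper_force: 0.0
```

Run:
```python
from h import *
for c in ("top","scene"):
    im,d=viewer.get_image(c); print(c,cen(c,d,pl(0,-70),45,.050,.055)); print(cen(c,d,(628,202),45,.034,.04))
delta(628.4,202,100,162.3)
```

```text
top (132, array([ 497.5, -287. ]), 'plate mean', array([ -0.3, -69.1]), 'mid', array([ -0.2, -69. ]), 'ext', array([44.4, 45.1]))
(251, array([629.7, 209.2]), 'plate mean', array([ 96.9, 435.1]), 'mid', array([ 97. , 435.9]), 'ext', array([52.4, 49. ]))
scene (150, array([ 501.4, -287.8]), 'plate mean', array([  3.6, -69.6]), 'mid', array([  3.4, -69.8]), 'ext', array([45.8, 44.4]))
(427, array([632.8, 199.9]), 'plate mean', array([100.7, 426.1]), 'mid', array([100.2, 425.9]), 'ext', array([55.4, 67.9]))
t 15.475 p [531.   51.6 151.3] yang 160.1 q6 -165.2 F [-0.1 -0.1 -0.5] w 0.0649
world d [ 97.4 150.4 -51.3]  shift [-176.6  -39.9   44.3]  turn [-0.01  -0.043 -0.038]
```

Call:
{"method": "move_arm", "body": {"plan": "-0.04 -0.01 0.01 0 0 0 0.077; -0.05 -0.01 0.01 0 0 0 0.077; -0.05 -0.01 0.01 0 0 0 0.077; -0.036 -0.01 0 0 0 0 0.077; 0 0 0 0 0 0.188 0.077; 0 0 0 0 0 0.188 0.077; 0 0 0 0 0 0.188 0.077; 0 0 0 0 0 0.188 0.077; 0 0 0 0 0 0.188 0.077; 0 0 0 0 0 0.188 0.077; 0 0 0 0 0 0.188 0.077; 0 0 0 0 0 0.188 0.077"}}

```text
time_s: 16.98
position: [0.6283, 0.202, 0.1142]
tool_rot: [[-0.96, 0.279, -0.004], [0.279, 0.959, -0.044], [-0.008, -0.043, -0.999]]
ft_force: [-0.1, -0.0, 0.5]
grip_width: 0.0766
gripper_force: 0.0
```

Run:
```python
from h import *
im,d=viewer.get_image("top")
for i in range(3): delta(628.4,202,80,72.3); im,d=viewer.get_image("scene")
```

```text
t 17.025 p [628.3 202.  114.2] yang 73.4 q6 -64.3 F [ 0.5 -0.1  0.1] w 0.0769
world d [  0.1  -0.  -34.2]  shift [ 0.2  1.5 34.2]  turn [-0.043  0.009  0.019]
t 17.075 p [628.3 202.1 114.2] yang 74.1 q6 -65.0 F [-0.9 -0.8 -0.2] w 0.0774
world d [  0.1  -0.1 -34.2]  shift [ 0.1  1.4 34.2]  turn [-0.043  0.008  0.031]
t 17.125 p [628.2 202.2 114.2] yang 74.4 q6 -65.3 F [ 0.  -0.2 -0.1] w 0.0767
world d [  0.2  -0.2 -34.2]  shift [ 0.1  1.3 34.2]  turn [-0.043  0.008  0.036]
```

Call:
{"method": "move_arm", "body": {"plan": "0 0.0013 0 -0.043 0.008 0.036 0.077; 0 0 0.03 0 0 0 0.077; 0 0 0.03 0 0 0 0.077; 0 0 0.03 0 0 0 0.077; 0 0 0.015 0 0 0 0.077; 0 0 0.006 0 0 0 0.077; 0 0 0 0 0 0 0.077; 0 0 0 0 0 0 0.05; 0 0 0 0 0 0 0.05; 0 0 0 0 0 0 0.05; 0 0 0 0 0 0 0.05; 0 0 0 0 0 0 0.05", "grip_force": 70}}

```text
time_s: 18.68
position: [0.6292, 0.2039, 0.0047]
tool_rot: [[-0.952, 0.306, 0.003], [0.306, 0.952, -0.0], [-0.003, 0.001, -1.0]]
ft_force: [-0.8, -2.1, 6.2]
grip_width: 0.0591
gripper_force: 78.6
```

Run:
```python
from h import *
delta(*pl(-1,70),100,86)
```

```text
t 18.675 p [629.2 203.9   4.7] yang 72.2 q6 -64.4 F [-0.8 -2.1  6.2] w 0.0591
world d [-122.7 -352.1   95.3]  shift [   8.9 -372.7  -95.6]  turn [ 0.     0.003 -0.241]
```

Call:
{"method": "move_arm", "body": {"plan": "0 0 -0.01 0 0 0 0.05; 0 0 -0.03 0 0 0 0.05; 0 0 -0.04 0 0 -0.12 0.05; 0 0 -0.04 0 0 -0.12 0.05; 0.0122 -0.045 0 0 0 0 0.05; 0.0122 -0.045 0 0 0 0 0.05; 0.0122 -0.045 0 0 0 0 0.05; 0.0122 -0.045 0 0 0 0 0.05; 0.0122 -0.045 0 0 0 0 0.05; 0.0122 -0.045 0 0 0 0 0.05; 0.0122 -0.045 0 0 0 0 0.05; 0.0122 -0.045 0 0 0 0 0.05"}}

```text
time_s: 20.18
position: [0.5046, -0.1491, 0.1232]
tool_rot: [[-0.998, 0.071, -0.0], [0.071, 0.998, 0.0], [0.0, 0.0, -1.0]]
ft_force: [0.1, -0.6, -6.4]
grip_width: 0.059
gripper_force: 77.8
```

Call:
{"method": "move_arm", "body": {"plan": "0 0 0.02 0 0 0 0.05; 0 0 0.03 0 0 0 0.05; 0 0 0.02 0 0 0 0.05; 0 0 0.015 0 0 0 0.05; 0 0 0 0 0 0 0.05; 0 0 0 0 0 0 0.05; 0 0 0 0 0 0 0.05; 0 0 0 0 0 0 0.05"}}

```text
time_s: 21.18
position: [0.5058, -0.1482, 0.0387]
tool_rot: [[-0.997, 0.071, 0.001], [0.071, 0.997, -0.001], [-0.001, -0.001, -1.0]]
ft_force: [0.2, 0.1, -7.7]
grip_width: 0.0592
gripper_force: 77.8
```

Run:
```python
from h import *
for i in range(2): delta(*pl(-1,70),20,86); im,d=viewer.get_image("scene")
```

```text
t 21.175 p [ 505.8 -148.2   38.7] yang 85.9 q6 -115.2 F [ 0.2  0.1 -7.7] w 0.0592
world d [  0.7   0.  -18.7]  shift [-0.6  0.1 18.7]  turn [-0.001  0.001 -0.001]
t 21.225 p [ 505.8 -148.2   38.6] yang 85.9 q6 -115.2 F [-0.2  0.  -6.2] w 0.059
world d [  0.7  -0.  -18.6]  shift [-0.7  0.  18.6]  turn [-0.     0.001 -0.001]
```

Call:
{"method": "move_arm", "body": {"plan": "-0.0006 -0.0005 0.01 0 0 0 0.05; 0 0 0.005 0 0 0 0.05; 0 0 0.002 0 0 0 0.05; 0 0 0.0015 0 0 0 0.05; 0 0 0.0005 0 0 0 0.05; 0 0 0 0 0 0 0.05; 0 0 0 0 0 0 0.077; 0 0 0 0 0 0 0.077; 0 0 0 0 0 0 0.077; 0 0 0 0 0 0 0.077; 0 0 -0.02 0 0 0 0.077; 0 0 -0.05 0 0 0 0.077"}}

```text
time_s: 22.78
position: [0.5053, -0.1482, 0.0884]
tool_rot: [[-0.997, 0.071, -0.003], [0.071, 0.997, 0.002], [0.004, 0.002, -1.0]]
ft_force: [-0.0, -0.6, -0.5]
grip_width: 0.0771
gripper_force: 0.0
```

Call:
{"method": "move_arm", "body": {"plan": "0 0.03 -0.03 0 0 0 0.08; 0 0.056 0 0 0 0 0.08; 0 0.056 0 0 0 0 0.08; 0 0.056 0 0 0 0.18 0.08; 0 0 0 0 0 0.18 0.08; 0 0 0 0 0 0.18 0.08; 0 0 0 0 0 0.18 0.08; 0 0 0 0 0 0.18 0.08; 0 0 0 0 0 0.18 0.08; 0 0 0 0 0 0.18 0.08; 0 0 0 0 0 0.18 0.08; 0 0 0 0 0 0 0.08"}}

```text
time_s: 24.28
position: [0.5201, 0.0459, 0.1192]
tool_rot: [[-0.071, 0.997, 0.001], [0.997, 0.071, -0.0], [-0.0, 0.001, -1.0]]
ft_force: [0.5, 0.2, 0.6]
grip_width: 0.0798
gripper_force: 0.0
```

```bash
cat >> h.py <<'E'
def check():
    for c in ("top","scene"):
        im,d=viewer.get_image(c); print(c,"V",cen(c,d,pl(0,-70),45,.050,.055)); print("  T",cen(c,d,pl(0,70),50,.050,.055))
        W=world(c,d); m=(np.hypot(W[...,0]*1000-pl(0,70)[0],W[...,1]*1000-pl(0,70)[1])<50)&(W[...,2]>.05); print("  T rect",mask_rect(c,m,.055))
    return im,d
E
python3 - <<'E'
from h import *
im,d=check(); cv2.imwrite("pics/s3.png",cv2.resize(im[190:300,70:250],None,fx=4.4,fy=4.4,interpolation=cv2.INTER_CUBIC)[:,:,::-1])
delta(527,385.6,100,-15.9)
E
```

```text
top V (133, array([ 497.6, -287.2]), 'plate mean', array([ -0.1, -69.3]), 'mid', array([ -0.1, -69.1]), 'ext', array([44.4, 45.2]))
  T (346, array([ 506.5, -147.7]), 'plate mean', array([-1. , 70.5]), 'mid', array([-1. , 70.5]), 'ext', array([44.3, 60.2]))
  T rect (array([ 506.5, -147.7]), array([ 506.3, -147.5]), array([62.6, 46.7]), 85.5, 0.9)
scene V (154, array([ 501.4, -287.7]), 'plate mean', array([  3.7, -69.5]), 'mid', array([  3.5, -69.8]), 'ext', array([45.8, 44.4]))
  T (383, array([ 511.4, -148.9]), 'plate mean', array([ 3.9, 69.7]), 'mid', array([ 3.6, 69.8]), 'ext', array([46.2, 59.6]))
  T rect (array([ 511. , -148.7]), array([ 511.1, -149. ]), array([61.7, 48.6]), 85.8, 0.88)
t 24.375 p [520.1  45.9 119.2] yang 4.2 q6 -12.1 F [ 0.1 -0.5 -0.1] w 0.0797
world d [  6.9 339.7 -19.2]  shift [338.3  31.7  19.1]  turn [0.001 0.    0.351]
```

View pics/s3.png

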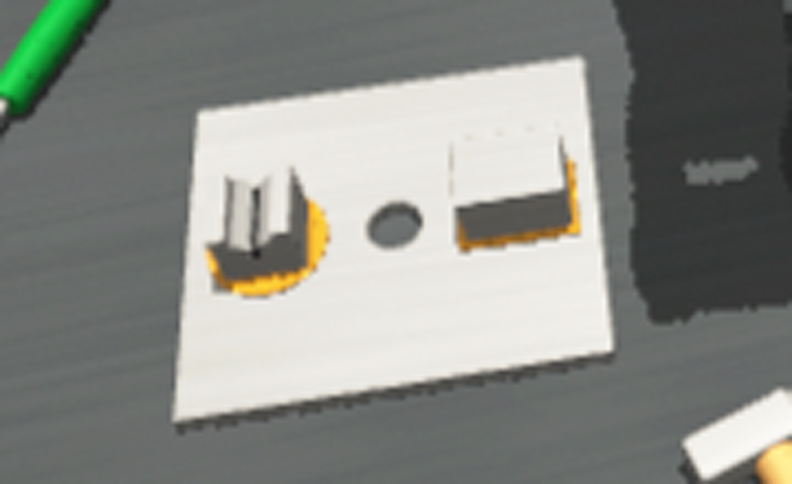

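Call:
{"method": "move_arm", "body": {"plan": "0 0 0 0 0 0.175 0.066; 0 0 0 0 0 0.176 0.066; 0.0411 -0.0108 0.003 0 0 0 0.066; 0.0411 -0.0108 0.003 0 0 0 0.066; 0.0411 -0.0108 0.003 0 0 0 0.066; 0.0411 -0.0108 0.003 0 0 0 0.066; 0.0411 -0.0108 0.003 0 0 0 0.066; 0.0411 -0.0108 0.003 0 0 0 0.066; 0.0411 -0.0108 0.003 0 0 0 0.066; 0.0411 -0.0108 0.003 0 0 0 0.066; 0 0 0 0 0 0 0.066; 0 0 0 0 0 0 0.066"}}

```text
time_s: 25.88
position: [0.5284, 0.3853, 0.0949]
tool_rot: [[0.276, 0.961, 0.0], [0.961, -0.276, -0.001], [-0.001, 0.0, -1.0]]
ft_force: [-0.3, -0.1, 0.1]
grip_width: 0.0657
gripper_force: 0.0
```

Run:
```python
from h import *
f=np.load("pics/scene0.npz"); s=f["im"].min(2).astype(np.float32); m=np.zeros(s.shape); m[180:226,340:440]=1; print("scene bar",mask_rect("scene",m*np.clip((s-100)/120,0,1),.01), onplane("scene",[[385,203]],.01),onplane("top",[[147,168]],.01))
f=np.load("pics/top0.npz"); s=f["im"].min(2).astype(float); print(s[163:174,141:153].astype(int))
for i in range(3): delta(527.2,385.8,2,-15.9); im,d=viewer.get_image("scene")
```

```text
scene bar (array([527.6, 385.5]), array([527.6, 385.4]), array([222.5,  54.4]), 74.3, 0.96) [[0.53269901 0.3773588 ]] [[0.52674249 0.38479468]]
[[243 243 243 243 244 243 234 220 236 242 242 242]
 [241 241 242 243 243 241 229 216 236 243 243 243]
 [239 236 238 240 241 235 221 225 240 244 244 244]
 [236 227 227 229 233 228 212 230 241 243 243 244]
 [238 227 218 215 219 216 207 227 235 239 241 242]
 [241 239 236 232 221 202 202 216 223 228 232 239]
 [243 243 243 241 232 214 216 222 223 219 222 237]
 [243 243 243 242 233 218 232 239 238 237 237 241]
 [243 243 243 240 230 220 236 243 243 243 243 243]
 [242 242 242 238 228 228 239 243 243 243 243 243]
 [241 242 242 239 233 238 242 243 243 243 243 243]]
t 25.875 p [528.4 385.3  94.9] yang -16.0 q6 41.8 F [-0.3 -0.1  0.1] w 0.0657
world d [ -1.2   0.5 -92.9]  shift [ 0.1 -1.3 92.9]  turn [ 0.     0.001 -0.002]
t 25.925 p [528.6 385.   95.1] yang -16.1 q6 41.8 F [ 0.2 -0.4 -0.1] w 0.0659
world d [ -1.4   0.8 -93.1]  shift [ 0.4 -1.7 93.1]  turn [ 0.001  0.    -0.004]
t 25.975 p [528.7 384.8  95.3] yang -16.1 q6 41.9 F [0.2 0.6 0. ] w 0.0661
world d [ -1.5   1.  -93.3]  shift [ 0.6 -1.8 93.3]  turn [ 0.001  0.    -0.004]
```

Call:
{"method": "move_arm", "body": {"plan": "0.0006 -0.0018 0.02 0 0 -0.004 0.066; 0 0 0.03 0 0 0 0.066; 0 0 0.025 0 0 0 0.066; 0 0 0.012 0 0 0 0.066; 0 0 0.004 0 0 0 0.066; 0 0 0.002 0 0 0 0.066; 0 0 0 0 0 0 0.066; 0 0 0 0 0 0 0.066"}}

```text
time_s: 27.02
position: [0.5272, 0.387, 0.0027]
tool_rot: [[0.274, 0.962, 0.002], [0.962, -0.274, 0.0], [0.001, 0.001, -1.0]]
ft_force: [0.2, -0.4, 0.6]
grip_width: 0.0657
gripper_force: 0.0
```

Run:
```python
from h import *
for i in range(2): delta(527.2,385.8,0,-15.9); im,d=viewer.get_image("scene")
cv2.imwrite("pics/s4.png",cv2.resize(im[130:250,300:440],None,fx=5,fy=5,interpolation=cv2.INTER_CUBIC)[:,:,::-1])
```

```text
t 27.025 p [527.2 387.    2.7] yang -15.9 q6 41.9 F [ 0.2 -0.4  0.6] w 0.0657
world d [-0.  -1.2 -2.7]  shift [-1.2  0.3  2.7]  turn [ 0.001 -0.001 -0.   ]
t 27.075 p [527.2 387.    2.6] yang -15.9 q6 41.9 F [ 0.1 -0.7  0.8] w 0.066
world d [-0.  -1.2 -2.6]  shift [-1.1  0.3  2.6]  turn [ 0.001 -0.001 -0.   ]
```

View pics/s4.png

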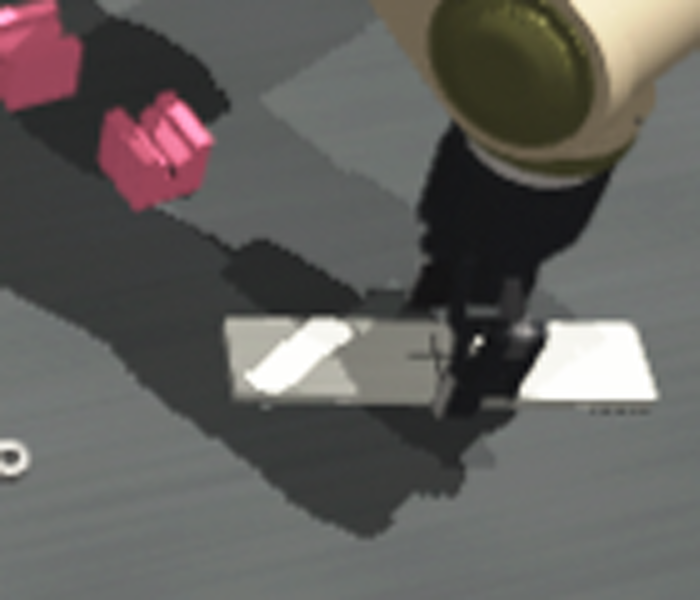

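Run:
```python
from h import *
Y=np.array([.9617,-.274]);X=np.array([.274,.9617]);p=np.array([.5272,.3870])
im,d=viewer.get_image("scene")
f=lambda n,a,b,z: print(n,np.round((proj("scene",[[*(p+a*X+b*Y),z]])[0]-[300,130])*5))
f("cross",0,-0.0,.01)
for z in (.01,.03): 
    for b in (.033,.047):
        for a in (-.011,.011): f((a,b,z),a,b,z)
f("barL",-.11,.025,.01);f("barR",.11,.025,.01)
m=np.zeros(d.shape); 
c=im.min(2)[195:208,380:394]; print(c)
W=world("scene",d); 
v,u=np.nonzero((W[...,2]>.015)&(W[...,2]<.05)&(np.hypot(W[...,0]-.56,W[...,1]-.378)<.03)); print(len(v),np.round(W[v,u].mean(0),4), np.round(np.percentile((W[v,u,:2]-p)@np.c_[X,Y],[2,50,98],axis=0),4))
```

```text
cross [437. 354.]
(-0.011, 0.033, 0.01) [427. 403.]
(0.011, 0.033, 0.01) [470. 404.]
(-0.011, 0.047, 0.01) [432. 425.]
(0.011, 0.047, 0.01) [475. 426.]
(-0.011, 0.033, 0.03) [438. 380.]
(0.011, 0.033, 0.03) [481. 381.]
(-0.011, 0.047, 0.03) [443. 402.]
(0.011, 0.047, 0.03) [486. 403.]
barL [236. 386.]
barR [657. 396.]
[[120 120 120 119 120 120 120 121 121  99  49  24  24  25]
 [120 119 121 121 122 121 109 117 121 121  72  31  24  24]
 [121 120 120 120 122 121  83 109 122 122  81  37  24  24]
 [121 121 122 121 121 121  82 109 122 122  72  30  24  31]
 [121 121 122 122 122 122  83 102 119 122  68  26  23  43]
 [121 114 106 106 106 106  77  75 100 106  55  22  23  42]
 [120 108  92  87  87  87  87  60  78  79  42  23  23  36]
 [121 121 121 121 121 122 121  78 107  92  44  23  25  23]
 [122 122 123 122 123 123 123  75 100  65  29  25  24  23]
 [123 124 124 124 124 124 124  91  78  65  35  24  23  22]
 [122 122 123 123 123 122 122 102  62  83  62  30  21  21]
 [122 121 122 121 122 122 121  95  79  92  75  38  24  21]
 [121 121 121 120 121 121 122  81  86  97  56  26  26  22]]
51 [0.5667 0.3698 0.0292] [[-0.012   0.0338]
 [-0.0073  0.0441]
 [ 0.0051  0.0482]]
```

Call:
{"method": "move_arm", "body": {"plan": "-0.0012 0.0003 0.0012 0 0 0 0.066; 0 0 0.0012 0 0 0 0.066; 0 0 0 0 0 0 0.04; 0 0 0 0 0 0 0.04; 0 0 0 0 0 0 0.04; 0 0 0 0 0 0 0.04; 0 0 0 0 0 0 0.04; 0 0 0 0 0 0 0.04", "grip_force": 60}}

```text
time_s: 28.18
position: [0.5271, 0.3857, 0.0001]
tool_rot: [[0.274, 0.962, 0.001], [0.962, -0.274, 0.0], [0.0, 0.001, -1.0]]
ft_force: [-0.6, -0.1, 5.4]
grip_width: 0.0475
gripper_force: 62.8
```

Call:
{"method": "move_arm", "body": {"plan": "0 0 -0.005 0 0 0 0.04; 0 0 -0.01 0 0 0 0.04; 0 0 -0.02 0 0 0 0.04; 0 0 -0.025 0 0 0 0.04; 0 0 0 0 0 0 0.04; 0 0 0 0 0 0 0.04"}}

```text
time_s: 28.92
position: [0.5265, 0.3853, 0.0588]
tool_rot: [[0.274, 0.962, -0.001], [0.962, -0.274, -0.001], [-0.001, -0.0, -1.0]]
ft_force: [0.2, -0.4, -3.1]
grip_width: 0.0482
gripper_force: 62.3
```

Run:
```python
from h import *
delta(*pl(-1,0),120,-4)
im,d=viewer.get_image("scene")
cv2.imwrite("pics/s5.png",cv2.resize(im[110:250,280:460],None,fx=4,fy=4,interpolation=cv2.INTER_CUBIC)[:,:,::-1])
W=world("scene",d); m=(W[...,2]>.04)&(W[...,2]<.1)&(W[...,0]>.45)&(im.min(2)>95)
for s in (-1,1):
    c=np.array([.5271+.274*s*.08,.3857+.9617*s*.08]); k=m&(np.hypot(W[...,0]-c[0],W[...,1]-c[1])<.03); print(k.sum(),np.round(np.nanmedian(W[k],axis=0),4))
```

```text
t 28.925 p [526.5 385.3  58.8] yang -15.9 q6 41.8 F [ 0.2 -0.4 -3.1] w 0.0482
world d [ -24.9 -603.4   61.2]  shift [-587.1  141.5  -60.7]  turn [-0.001  0.001 -0.208]
329 [0.5078 0.3078 0.0674]
323 [0.5526 0.4618 0.0674]
```

View pics/s5.png

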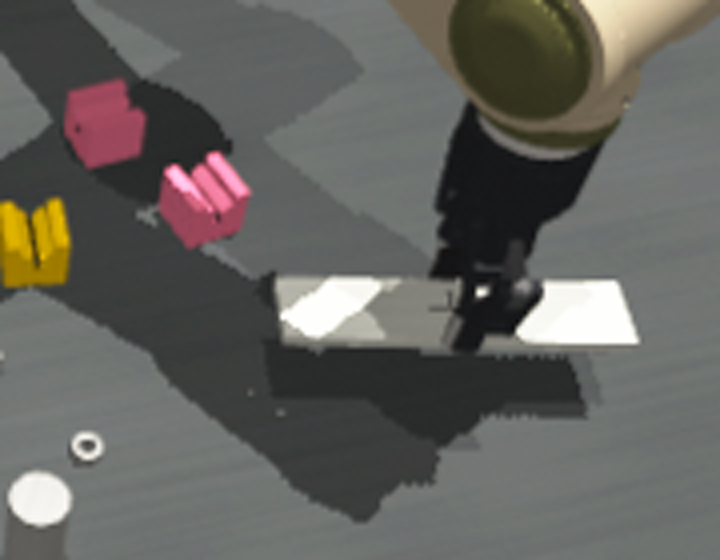

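Call:
{"method": "move_arm", "body": {"plan": "0 0 -0.02 0 0 -0.05 0.04; 0 0 -0.03 0 0 -0.079 0.04; 0 0 -0.02 0 0 -0.079 0.04; -0.02 0 0 0 0 0 0.04; -0.04 0.0015 0 0 0 0 0.04; -0.048 0.0015 0 0 0 0 0.04; -0.048 0.0015 0 0 0 0 0.04; -0.048 0.0015 0 0 0 0 0.04; -0.048 0.0015 0 0 0 0 0.04; -0.048 0.0015 0 0 0 0 0.04; -0.048 0.0015 0 0 0 0 0.04; -0.048 0.0015 0 0 0 0 0.04"}}

```text
time_s: 30.48
position: [0.5107, -0.0117, 0.129]
tool_rot: [[0.07, 0.998, -0.001], [0.998, -0.07, 0.0], [0.0, -0.001, -1.0]]
ft_force: [0.7, -0.2, -2.6]
grip_width: 0.0479
gripper_force: 62.6
```

Call:
{"method": "move_arm", "body": {"plan": "-0.048 0.0015 0 0 0 0 0.04; -0.048 0.0015 0 0 0 0 0.04; -0.048 0.0015 0 0 0 0 0.04; -0.04 0.0015 0 0 0 0 0.04; -0.02 0.0015 0 0 0 0 0.04; 0 0 0.02 0 0 0 0.04; 0 0 0.02 0 0 0 0.04; 0 0 0.01 0 0 0 0.04; 0 0 0 0 0 0 0.04; 0 0 0 0 0 0 0.04; 0 0 0 0 0 0 0.04; 0 0 0 0 0 0 0.04"}}

```text
time_s: 31.98
position: [0.5048, -0.2143, 0.0802]
tool_rot: [[0.07, 0.998, 0.001], [0.998, -0.07, -0.001], [-0.0, 0.001, -1.0]]
ft_force: [0.1, 0.2, -2.8]
grip_width: 0.0479
gripper_force: 62.6
```

Run:
```python
from h import *
for c in ("scene","top"): delta(*pl(-.5,-.5),56,-4); im,d=viewer.get_image(c)
W=world("top",d); m=(W[...,2]>.065)&(W[...,2]<.11)&(im.min(2)>100)&(np.hypot(W[...,0]-.5,W[...,1]+.218)<.15); print(m.sum()); print(cv2.minAreaRect((W[m][:,:2]*1000).astype(np.float32)))
cv2.imwrite("pics/t6.png",cv2.resize(im[120:230,290:420],None,fx=5,fy=5,interpolation=cv2.INTER_CUBIC)[:,:,::-1])
```

```text
t 31.975 p [ 504.8 -214.3   80.2] yang -4.0 q6 -31.4 F [ 0.1  0.2 -2.8] w 0.0479
world d [ -2.7  -4.2 -24.2]  shift [-4.4 -2.4 24.2]  turn [0.001 0.    0.   ]
t 32.025 p [ 504.7 -214.3   80.1] yang -4.0 q6 -31.4 F [ 0.2 -0.1 -2.6] w 0.0478
world d [ -2.6  -4.2 -24.1]  shift [-4.4 -2.4 24.1]  turn [0.001 0.    0.   ]
522
((508.6836242675781, -145.5536651611328), (83.6239242553711, 50.215370178222656), 85.82838439941406)
```

View pics/t6.png

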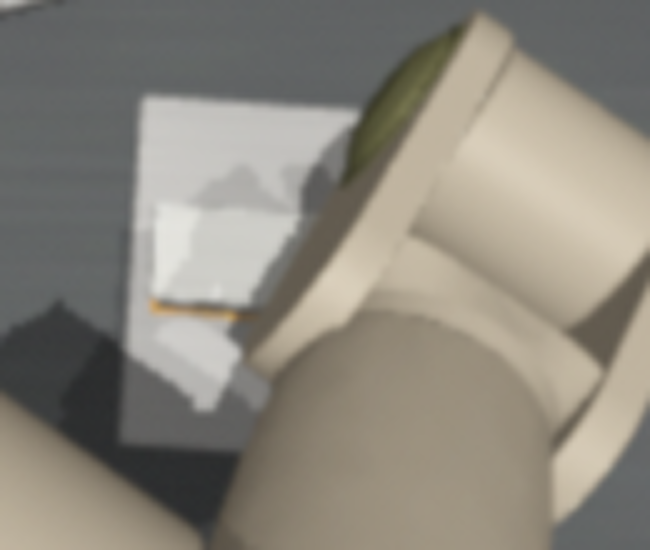

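Call:
{"method": "move_arm", "body": {"plan": "-0.0025 -0.001 0.005 0 0 0 0.04; -0.002 -0.001 0.008 0 0 0 0.04; 0 0 0.006 0 0 0 0.04; 0 0 0.0025 0 0 0 0.04; 0 0 0 0 0 0 0.04; 0 0 0 0 0 0 0.04; 0 0 0 0 0 0 0.04"}}

```text
time_s: 32.95
position: [0.5024, -0.2187, 0.0585]
tool_rot: [[0.069, 0.998, 0.001], [0.998, -0.069, -0.0], [-0.0, 0.001, -1.0]]
ft_force: [-0.9, 0.9, -2.8]
grip_width: 0.0478
gripper_force: 62.6
```

Run:
```python
from h import *
for c in ("scene","top"): delta(*pl(-.5,-.5),56,-4); im,d=viewer.get_image(c)
W=world("top",d); m=(W[...,2]>.06)&(W[...,2]<.08)&(im.min(2)>100)&(np.hypot(W[...,0]-.5,W[...,1]+.218)<.15); r=cv2.minAreaRect((W[m][:,:2]*1000).astype(np.float32)); print(m.sum(),np.nanmedian(W[m][:,2]),r)
```

```text
t 32.95 p [ 502.4 -218.7   58.5] yang -4.0 q6 -31.9 F [-0.9  0.9 -2.8] w 0.0478
world d [-0.4  0.1 -2.5]  shift [ 0.1 -0.4  2.5]  turn [0.001 0.    0.   ]
t 33.0 p [ 502.4 -218.7   58.5] yang -4.0 q6 -31.9 F [-0.5 -0.2 -1.4] w 0.0479
world d [-0.4  0.1 -2.5]  shift [ 0.1 -0.4  2.5]  turn [0.001 0.    0.   ]
501 0.06769679316105631 ((506.5340270996094, -150.02291870117188), (84.07095336914062, 50.46772003173828), 86.6763687133789)
```

Call:
{"method": "move_arm", "body": {"plan": "0 0 0.001 0 0 0 0.04; 0 0 0.001 0 0 0 0.04; 0 0 0 0 0 0 0.04; 0 0 0 0 0 0 0.04"}}

```text
time_s: 33.55
position: [0.5023, -0.2186, 0.0563]
tool_rot: [[0.07, 0.998, 0.001], [0.998, -0.07, -0.0], [-0.0, 0.001, -1.0]]
ft_force: [-0.3, -1.1, -2.2]
grip_width: 0.0475
gripper_force: 62.6
```

Call:
{"method": "move_arm", "body": {"plan": "0 0 0.001 0 0 0 0.04; 0 0 0 0 0 0 0.04; 0 0 0 0 0 0 0.04"}}

```text
time_s: 33.92
position: [0.5023, -0.2186, 0.0553]
tool_rot: [[0.07, 0.998, 0.001], [0.998, -0.07, -0.0], [-0.0, 0.001, -1.0]]
ft_force: [0.6, -0.6, -2.9]
grip_width: 0.0482
gripper_force: 62.6
```

Call:
{"method": "move_arm", "body": {"plan": "0 0 0.0006 0 0 0 0.04; 0 0 0.0003 0 0 0 0.04; 0 0 0 0 0 0 0.04"}}

```text
time_s: 34.3
position: [0.5024, -0.2187, 0.0551]
tool_rot: [[0.069, 0.998, 0.001], [0.998, -0.069, -0.001], [-0.001, 0.001, -1.0]]
ft_force: [-2.3, 1.5, 5.9]
grip_width: 0.0479
gripper_force: 63.5
```

Call:
{"method": "move_arm", "body": {"plan": "0 0 0 0 0 0 0.056; 0 0 0 0 0 0 0.066; 0 0 0 0 0 0 0.07; 0 0 0 0 0 0 0.07; 0 0 -0.01 0 0 0 0.07; 0 0 -0.03 0 0 0 0.07; 0 0 -0.05 0 0 0 0.07; 0.02 0 -0.03 0 0 0 0.07; 0.05 0.01 0 0 0 0 0.07; 0.05 0.01 0 0 0 0 0.07; 0.05 0.01 0 0 0 0 0.07; 0.05 0.01 0 0 0 0 0.07"}}

```text
time_s: 35.8
position: [0.5578, -0.0003, 0.1753]
tool_rot: [[0.07, 0.998, 0.002], [0.998, -0.07, -0.0], [-0.0, 0.002, -1.0]]
ft_force: [2.2, -0.8, -0.3]
grip_width: 0.0696
gripper_force: 0.0
```

Call:
{"method": "move_arm", "body": {"plan": "0.01 0 0 0 0 -0.175 0.066; 0 0 0 0 0 -0.175 0.066; 0 0 0 0 0 -0.175 0.066; 0 0 0 0 0 -0.175 0.066; 0 0 0 0 0 -0.175 0.066; 0 0 0 0 0 -0.175 0.066; 0 0 0 0 0 -0.175 0.066; 0 0 0 0 0 -0.175 0.066; 0 0 0 0 0 -0.17 0.066; 0 0 0 0 0 0 0.066; 0 0 0 0 0 0 0.066"}}

```text
time_s: 37.17
position: [0.5582, 0.008, 0.1748]
tool_rot: [[-0.997, 0.074, 0.001], [0.074, 0.997, -0.0], [-0.001, -0.0, -1.0]]
ft_force: [0.4, 0.2, 0.2]
grip_width: 0.0659
gripper_force: 0.0
```

Run:
```python
from h import *
im,d=viewer.get_image("scene"); cv2.imwrite("pics/s7.png",cv2.resize(im[150:310,60:330],None,fx=2.9,fy=2.9,interpolation=cv2.INTER_CUBIC)[:,:,::-1])
print("pillar",cen("scene",d,(603.5,84.6),30,.076,.08), "scene0",cen("scene",np.load("pics/scene0.npz")["d"],(603.5,84.6),30,.076,.08))
W=world("scene",d); 
for s in (-1,1):
    c=pl(0,s*80)/1000; m=np.hypot(W[...,0]-c[0],W[...,1]-c[1])<.02; print("bar z",np.round(np.nanmedian(W[m],axis=0),4))
m=(W[...,2]>.06)&(W[...,2]<.07)&(np.hypot(W[...,0]-.5,W[...,1]+.218)<.14); print("bar scene",mask_rect("scene",m,.065))
im,d=viewer.get_image("top"); W=world("top",d); m=(W[...,2]>.06)&(W[...,2]<.07)&(np.hypot(W[...,0]-.5,W[...,1]+.218)<.14); print("bar top",mask_rect("top",m,.065))
delta(603.5,84.6,110,86)
```

```text
pillar (365, array([343.6, 163.2]), 'plate mean', array([-185.3,  369.3]), 'mid', array([-186. ,  364.4]), 'ext', array([593.6, 147.9])) scene0 (160, array([607. ,  83.5]), 'plate mean', array([ 83.1, 308.2]), 'mid', array([ 83.2, 308. ]), 'ext', array([33.9, 34.9]))
bar z [ 0.4982 -0.2975  0.0633]
bar z [ 0.5087 -0.1386  0.0634]
bar scene (array([ 505.7, -218.9]), array([ 506.2, -218.8]), array([221.2,  55.4]), 86.1, 0.92)
bar top (array([ 501.6, -217.4]), array([ 501.4, -217.6]), array([222.2,  52.8]), 86.1, 0.94)
t 37.275 p [558.2   8.  174.6] yang 85.8 q6 -97.2 F [ 0.5 -0.6  0.1] w 0.0661
world d [ 45.3  76.6 -64.6]  shift [-39.6  79.7  64.6]  turn [-0.     0.001 -0.003]
```

View pics/s7.png

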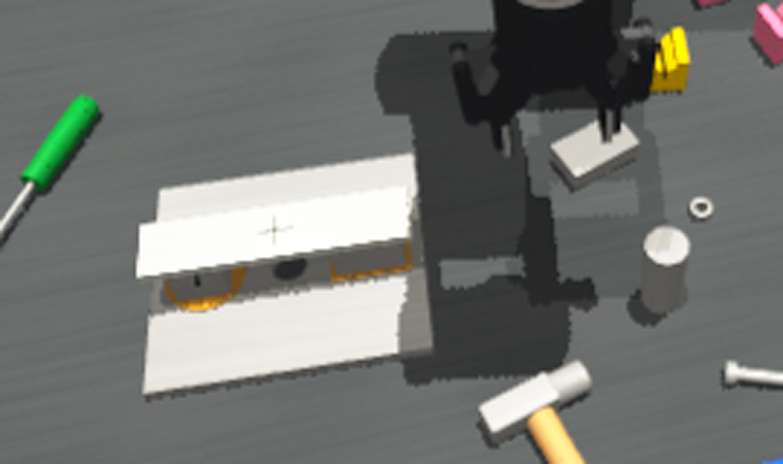

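Call:
{"method": "move_arm", "body": {"plan": "-0.02 0.04 0 0 0 -0.002 0.066; -0.0202 0.039 0 0 0 0 0.066; 0 0 0.03 0 0 0 0.066; 0 0 0.02 0 0 0 0.066; 0 0 0 0 0 0 0.066; 0 0 0 0 0 0 0.066"}}

```text
time_s: 38.02
position: [0.6043, 0.0839, 0.1254]
tool_rot: [[-0.998, 0.069, 0.002], [0.069, 0.998, -0.0], [-0.002, -0.0, -1.0]]
ft_force: [-0.2, 0.3, 0.4]
grip_width: 0.0662
gripper_force: 0.0
```

Run:
```python
from h import *
for i in range(2): delta(604,84,31,86); im,d=viewer.get_image("scene")
cv2.imwrite("pics/s8.png",cv2.resize(im[130:270,220:360],None,fx=4.2,fy=4.2,interpolation=cv2.INTER_CUBIC)[:,:,::-1])
```

```text
t 38.025 p [604.3  83.9 125.4] yang 86.0 q6 -89.2 F [-0.2  0.3  0.4] w 0.0662
world d [ -0.3   0.1 -94.4]  shift [ 0.5  0.  94.4]  turn [-0.     0.002  0.001]
t 38.075 p [604.3  83.9 125.6] yang 86.0 q6 -89.2 F [-0.6 -0.5 -0.2] w 0.0659
world d [ -0.3   0.1 -94.6]  shift [ 0.6  0.1 94.6]  turn [-0.     0.003  0.001]
```

View pics/s8.png

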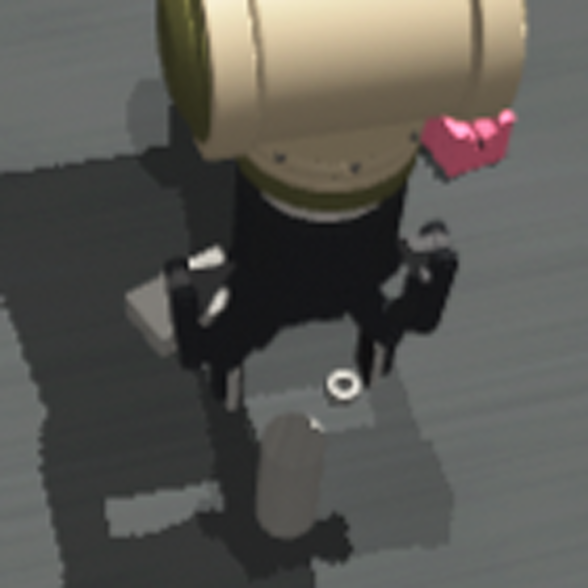

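Call:
{"method": "move_arm", "body": {"plan": "0.0005 0 0.03 0 0.002 0.001 0.066; 0 0 0.03 0 0 0 0.066; 0 0 0.025 0 0 0 0.066; 0 0 0.013 0 0 0 0.066; 0 0 0.005 0 0 0 0.066; 0 0 0 0 0 0 0.05; 0 0 0 0 0 0 0.044; 0 0 0 0 0 0 0.04; 0 0 0 0 0 0 0.025; 0 0 0 0 0 0 0.025; 0 0 0 0 0 0 0.025; 0 0 0 0 0 0 0.025", "grip_force": 60}}

```text
time_s: 39.62
position: [0.6035, 0.0842, 0.0222]
tool_rot: [[-0.998, 0.069, -0.0], [0.069, 0.998, 0.0], [0.0, 0.0, -1.0]]
ft_force: [-1.5, 2.6, 5.9]
grip_width: 0.0345
gripper_force: 59.7
```

Run:
```python
from h import *
delta(*pl(54,-70),100,86)
```

```text
t 39.625 p [603.5  84.2  22.2] yang 86.0 q6 -89.2 F [-1.5  2.6  5.9] w 0.0345
world d [ -51.9 -375.9   77.8]  shift [  25.8 -378.6  -77.8]  turn [ 0. -0.  0.]
```

Call:
{"method": "move_arm", "body": {"plan": "0 0 -0.01 0 0 0 0.025; 0 0 -0.03 0 0 0 0.025; 0 0 -0.05 0 0 0 0.025; 0.0014 -0.023 0 0 0 0 0.025; 0.0029 -0.0474 0 0 0 0 0.025; 0.0029 -0.0474 0 0 0 0 0.025; 0.0029 -0.0474 0 0 0 0 0.025; 0.0029 -0.0474 0 0 0 0 0.025; 0.0029 -0.0474 0 0 0 0 0.025; 0.0029 -0.0474 0 0 0 0 0.025; 0.0029 -0.0474 0 0 0 0 0.025; 0.0014 -0.023 0 0 0 0 0.025"}}

```text
time_s: 41.12
position: [0.5531, -0.2934, 0.111]
tool_rot: [[-0.997, 0.072, -0.002], [0.072, 0.997, 0.0], [0.002, 0.0, -1.0]]
ft_force: [0.2, 0.5, -5.7]
grip_width: 0.0345
gripper_force: 61.3
```

Call:
{"method": "move_arm", "body": {"plan": "0 0 0.03 0 0 0 0.025; 0 0 0.025 0 0 0 0.025; 0 0 0.01 0 0 0 0.025; 0 0 0 0 0 0 0.025; 0 0 0 0 0 0 0.025; 0 0 0 0 0 0 0.025"}}

```text
time_s: 41.88
position: [0.5543, -0.2914, 0.0475]
tool_rot: [[-0.998, 0.069, -0.0], [0.069, 0.998, -0.001], [0.0, -0.001, -1.0]]
ft_force: [-1.0, -0.1, -5.5]
grip_width: 0.0346
gripper_force: 61.2
```

Run:
```python
from h import *
im,d=viewer.get_image("scene"); delta(*pl(54,-70),35,86)
cv2.imwrite("pics/s9.png",cv2.resize(im[190:310,70:250],None,fx=4.4,fy=4.4,interpolation=cv2.INTER_CUBIC)[:,:,::-1])
```

```text
t 41.925 p [ 554.3 -291.3   47.3] yang 86.0 q6 -124.5 F [-0.3  0.3 -6.2] w 0.0347
world d [ -2.7  -0.4 -12.3]  shift [ 2.6 -0.5 12.3]  turn [-0.001 -0.     0.   ]
```

View pics/s9.png

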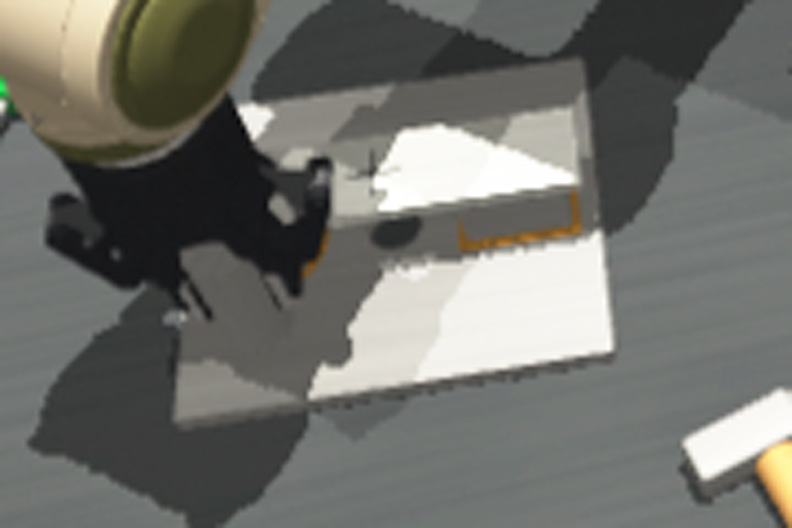

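Call:
{"method": "move_arm", "body": {"plan": "0.0017 -0.0002 0.003 0 0 0 0.025; 0.0016 -0.0002 0.004 0 0 0 0.025; 0 0 0.003 0 0 0 0.025; 0 0 0.001 0 0 0 0.025; 0 0 0 0 0 0 0.025; 0 0 0 0 0 0 0.025; 0 0 0 0 0 0 0.025"}}

```text
time_s: 42.8
position: [0.5507, -0.2914, 0.0356]
tool_rot: [[-0.998, 0.069, -0.001], [0.069, 0.998, -0.0], [0.001, -0.0, -1.0]]
ft_force: [-0.3, -0.5, -5.4]
grip_width: 0.0346
gripper_force: 61.2
```

Run:
```python
from h import *
im,d=viewer.get_image("scene"); delta(*pl(53.2,-70),34,86)
# pillar front/back silhouette on back side (+x) near z 20..60, excluding gripper (dark)
W=world("scene",d); q=(W[...,:2]*1000-PC)@np.array([[np.cos(PA),-np.sin(PA)],[np.sin(PA),np.cos(PA)]])
m=(np.abs(q[...,1]+70)<4)&(q[...,0]>50)&(W[...,2]>.018)&(W[...,2]<.045); print(m.sum(),"back surface x",np.round(np.percentile(q[m][:,0],[10,50,90]),1))
```

```text
t 42.85 p [ 550.7 -291.4   35.6] yang 86.0 q6 -124.7 F [-0.5 -0.5 -5.4] w 0.0344
world d [ 0.1 -0.2 -1.6]  shift [-0.1 -0.2  1.6]  turn [-0.    -0.001  0.   ]
20 back surface x [71.5 72.5 73.2]
```

Call:
{"method": "move_arm", "body": {"plan": "-0.0004 -0.0002 0.0006 0 0 0 0.025; 0 0 0.0006 0 0 0 0.025; 0 0 0 0 0 0 0.025; 0 0 0 0 0 0 0.025"}}

```text
time_s: 43.35
position: [0.551, -0.2916, 0.0343]
tool_rot: [[-0.998, 0.069, -0.001], [0.069, 0.998, -0.0], [0.001, -0.0, -1.0]]
ft_force: [0.2, -0.1, -4.9]
grip_width: 0.0345
gripper_force: 61.5
```

Call:
{"method": "move_arm", "body": {"plan": "0 0 0.0005 0 0 0 0.025; 0 0 0.0004 0 0 0 0.025; 0 0 0 0 0 0 0.025"}}

```text
time_s: 43.72
position: [0.5511, -0.2916, 0.0342]
tool_rot: [[-0.998, 0.069, -0.001], [0.069, 0.998, -0.001], [0.001, -0.001, -1.0]]
ft_force: [-4.2, 3.0, 6.2]
grip_width: 0.0347
gripper_force: 62.1
```

Call:
{"method": "move_arm", "body": {"plan": "0 0 0 0 0 0 0.04; 0 0 0 0 0 0 0.05; 0 0 0 0 0 0 0.06; 0 0 0 0 0 0 0.06; 0 0 -0.02 0 0 0 0.06; 0 0 -0.05 0 0 0 0.06; 0 0 -0.05 0 0 0 0.06; 0 0 -0.04 0 0 0 0.06; 0 0.05 0 0 0 0 0.06; 0 0.06 0 0 0 0 0.06; 0 0.06 0 0 0 0 0.06; 0 0.06 0 0 0 0 0.06"}}

```text
time_s: 45.22
position: [0.5671, -0.0603, 0.1935]
tool_rot: [[-0.998, 0.07, -0.001], [0.07, 0.998, -0.0], [0.001, -0.0, -1.0]]
ft_force: [1.3, 0.3, 1.0]
grip_width: 0.0598
gripper_force: 0.0
```

Call:
{"method": "move_arm", "body": {"plan": "0 0.06 0 0 0 0 0.06; 0 0.06 0 0 0 0 0.06; 0 0.06 0 0 0 0 0.06; 0 0 0 0 0 0 0.06"}}

```text
time_s: 45.72
position: [0.5793, 0.1212, 0.1933]
tool_rot: [[-0.998, 0.064, -0.001], [0.064, 0.998, 0.001], [0.001, 0.0, -1.0]]
ft_force: [-0.3, -0.4, -0.6]
grip_width: 0.0602
gripper_force: 0.0
```

Run:
```python
from h import *
for c in ("top","scene"):
    im,d=viewer.get_image(c); W=world(c,d)
    m=(W[...,2]>.06)&(W[...,2]<.07)&(np.hypot(W[...,0]-.502,W[...,1]+.218)<.115); m&=~(np.hypot(W[...,0]-.551,W[...,1]+.2916)<.022); print(c,"bar",mask_rect(c,m,.065))
    print("pillar",cen(c,d,pl(53.5,-70),30,.085,.092))
    if c=="top": print("low",cen(c,d,(448,68),45,.016,.022)); print(cen(c,np.load("pics/top0.npz")["d"],(448,68),45,.016,.022)); a=im[120:230,300:420]
s=cv2.resize(im[170:290,70:250],None,fx=2.9,fy=2.9); a=cv2.resize(a,(int(348*1.09*.7),348)); cv2.imwrite("pics/f.png",np.hstack([s,a])[:,:,::-1]); print(env.observe()["time_s"])
```

```text
top bar (array([ 501.6, -217.5]), array([ 501.5, -217.2]), array([222.9,  52.7]), 86.1, 0.94)
pillar (146, array([ 550.8, -289.6]), 'plate mean', array([ 53.1, -68. ]), 'mid', array([ 52.8, -67.8]), 'ext', array([33.2, 34.8]))
low (1953, array([491. , 111.9]), 'plate mean', array([-34.6, 328.4]), 'mid', array([-27.8, 321.9]), 'ext', array([167.4, 154.3]))
(390, array([447.8,  67.7]), 'plate mean', array([-74.7, 281.3]), 'mid', array([-74.7, 280.9]), 'ext', array([66. , 77.8]))
scene bar (array([ 505.4, -217.7]), array([ 506. , -218.8]), array([221.2,  55.1]), 86.0, 0.91)
pillar (191, array([ 556.3, -290.9]), 'plate mean', array([ 58.7, -68.8]), 'mid', array([ 58.7, -68.6]), 'ext', array([38.1, 35. ]))
45.825
```

View pics/f.png

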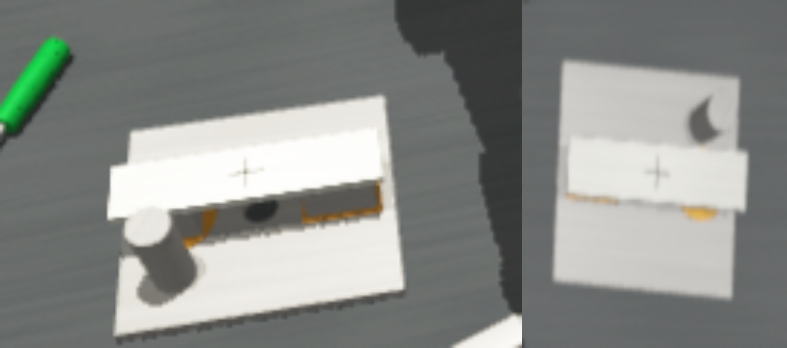

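```bash
python3 -c "
from rig import env
print(env.close_job())"
```

```text
the job is handed in; nothing more can be done
None
```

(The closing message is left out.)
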